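# Turn on the airbrush air at an interlocked valve bank

## Robot

A 6-joint arm with a two-finger parallel gripper is mounted at the origin on the work surface. World frame = base frame: x ahead of the robot, y to its left, z up, the work surface at z = 0. Lengths are in m, angles in rad, forces in N, time in s.
With the tool pointing down it reaches from about 0.35 to 0.975 m from the base axis. Payload 4.9 kg.
Tool frame: the origin (TCP) lies at the very end of the fingers, on their centre line; the grasp point (between the pads) lies 19 mm behind it (ctrl.grip_point_offset is the distance from the TCP to the grasp point, in m); z points along the fingers, y is the line along which they close (so a half turn about z gives the same grasp; the last joint's range is limited). The gripper opens to 85 mm and grips with 20 to 120 N. Pads are 22 mm wide; open, the fingers measure 114 mm over their backs; the gripper's body (76 mm by 85 mm) begins 54 mm behind the grasp point. The pads swing forward as they close: fully open they stand 13 mm farther back than shut.
Start: joints at [1.212, 0.053, 1.613, -0, 1.476, -0.119], TCP at [0.148, 0.607, 0.231] pointing down, gripper open.
Joint ranges: [-3.01, 3.01], [-1.01, 2.22], [0.06, 2.58], [-1.02, 4.17], [0.09, 2.62], [-3.14, 3.14]. Speed limits (rad/s): [2.57, 2.57, 3.14, 3.14, 3.14, 3.14].

## Interface

Orientations are given as a rotation vector (axis times angle).
In Python, from station import ctrl gives the robot as it stands.
- The arm moves only by the tool send_rows, never from a script. Its argument "rows" is a list of rows, each a list of 3 entries, a list of its own where there are three numbers: the finger opening in cm, from 0 to 8.54, then the shift along the tool's x, y, z in cm, then the turn about the tool's z in degrees. A call has 1 to 10 rows; each row shifts and turns the commanded pose from where the row before left it, along the tool's axes as they then stand; what a row does not reach is not made up. A row lasts 1/8 s, in which the tool goes at most 62.5 mm and 10.7 degrees, less where a joint would pass 70% of its speed; a pose out of reach is approached as far as the arm can. A call with a gripper value outside its range is refused whole. The fingers move at their own pace and stop on an object; "newtons" is the grip in N (left out, the last holds). Time passes only in rows, so rows that do not move let the fingers close. It gives the time, the measured TCP pose, the force, the opening and the grip force at its end, in the units of the state.
- ctrl.get_obs(): the state, without advancing time (a new reading comes with each control period).
- ctrl.get_image(name): name is "scene" or "top"; returns a dict with "frame" (400x640x3 uint8, red, green, blue), "range_z" (400x640 float32, m along the optical axis (not along the pixel's ray), 0 where there is no reading), "fx", "fy", "cx", "cy" (pixels), "k1" (the pictures are not rectified: a ray, as slopes to the right and down, at radius r is drawn at 1 + k1 r^2 times it, then the intrinsics apply), "cam_to_world" (4x4, takes a point from camera to world coordinates). Camera axes: x right, y down, z forward; pixel columns grow to the right and rows downward; lengths in m; the calibration is good to about 2 mm. A picture is of the moment at which its call begins.
- ctrl.finish_job(): hands the job in; it is judged then, once.
The state is a dict: "t": time; "q": joint angles; "dq": joint speeds; "effort": joint torques, N m; "tool_pos": TCP position; "tool_rot": TCP orientation; "contact_force": force on the tool from outside, world axes, zero at the start; "wrist_torque": the same for the moment, N m; "opening": finger opening in m; "grip_force": force on a finger pad.
Only numpy, scipy, OpenCV 4.12 (cv2) and the standard library are available. Lean on these libraries where they do the work, as an engineer would, in place of code of your own. Each camera call takes 0.05 s, during which the arm holds its last target. There are 200 camera calls.

## Task

Turn on the air for airbrushing at the valve bank: swing the tall middle supply lever fully over, then swing fully over the lever of the outlet that carries the filter with the round dial. The supply lever's plate locks both outlet levers until it is fully over, so it must go first; leave the other outlet's lever shut.

Things in the scene. Friction and masses are not known exactly. Their poses are not given: they have to be found in the camera images.
- bank: Air valve bank: steel base plate 300 x 360 x 8 mm with an aluminium valve bar, three level levers on upright shafts and a white tank (top 112 mm up) behind. Origin on the table under the supply lever's shaft; x points to the tank (away from the robot), y left along the bar. Shafts in this frame (mm): supply 0, 0; left outlet 0, +110; right outlet 0, -110. All open counter-clockwise from above.
- supply (a joint): Supply lever's angle, rad: 0 shut, 1.5 fully over (end stop). Post 105 mm from the shaft, at 135 deg from the bank's x towards y when 0 (near side, left), at 221 deg when 1.5 (near side, right). Stays where left; 4 N at the post moves it. A two-winged dark plate (radius 50 mm) on it blocks both outlet levers' tails until it is past about 1.2.
- left (a joint): Left outlet lever's angle, rad: 0 shut, 0.8 fully open (end stop), counter-clockwise from above. Post 85 mm from the shaft, at 60 deg from the bank's x towards y when 0, at 106 deg when 0.8. Stays where left; 3 N at the post moves it; when blocked it stops within 0.1.
- right (a joint): Right outlet lever's angle, rad: 0 shut, 0.8 fully open (end stop), counter-clockwise from above. Post 85 mm from the shaft, at 240 deg from the bank's x towards y when 0 (near side, right), at 286 deg when 0.8. Otherwise like the left one.
- supply_grip (a point): Half-way up the supply lever's upright black plastic grip post, on its axis: 24 mm thick, from the flat lever's top at 108 mm to 166 mm above the table; the point is 138 mm above the table. It is the thickest and tallest of the three posts.
- left_grip (a point): Half-way up the left outlet lever's plain upright steel grip post, on its axis: 18 mm thick, from the flat lever's top at 87 mm to 145 mm above the table; the point is 118 mm above the table.
- right_grip (a point): The same point on the right outlet lever's post: 18 mm thick, 118 mm above the table.
- filter_dial (a point): Centre of the round white dial (56 mm across with its dark rim, facing up, 134 mm above the table) on top of the filter with the clear bowl. It stands on one outlet, in the bank's frame at x +125 mm, y +110 mm (left outlet) or -110 mm (right outlet); which one varies. The other outlet carries only a slim plain coupler, 32 mm thick, its top 94 mm up.

How it is judged:
By the outcome, as a careful person would: the job done as asked, in the order asked, and still so for the second after the job is handed in, with the robot touching nothing.
It also fails if it takes over 42 s, if anything falls off the work surface, if the arm or the gripper's body presses on something with over 40 N, if the wrist force passes 120 N, or if a joint passes its speed limit or range.

## Working session

There is one attempt and no reset: what is moved stays moved. The work goes in short steps, Python scripts to look and compute and a tool call to move; the robot and the scene stay as the last step left them, time stands still between calls to the robot, and variables do not carry over. Pictures are saved under pics/ and viewed, at most 10 in all, crops included, and the job is handed in when it is done.

Besides the shell and the picture viewer there is one more tool, called after "Request:" by a JSON object that holds its "op" and its "data", one argument or row to a line. send_rows: Moves the arm, as the interface text tells. Its arguments: {"type":"object","properties":{"rows":{"type":"array","items":{"type":"array"}},"newtons":{"type":"number"}},"required":["rows"]}

```bash
mkdir -p pics; cat > h.py <<'E'
import numpy as np, cv2
from station import ctrl
def cloud(im):
    h,w=im["range_z"].shape
    u,v=np.meshgrid(np.arange(w),np.arange(h))
    K=np.array([[im["fx"],0,im["cx"]],[0,im["fy"],im["cy"]],[0,0,1.]])
    p=cv2.undistortPoints(np.stack([u,v],-1).reshape(-1,1,2).astype(float),K,np.array([im["k1"],0,0,0.])).reshape(h,w,2)
    z=im["range_z"]; T=np.array(im["cam_to_world"])
    P=np.dstack([p[...,0]*z,p[...,1]*z,z])@T[:3,:3].T+T[:3,3]
    P[z==0]=np.nan
    return P
def save(im,n): cv2.imwrite("pics/"+n,im["frame"][...,::-1])
E
python3 - <<'E'
from h import *
for n in("top","scene"):
    im=ctrl.get_image(n); save(im,n+"0.png"); print(n,im["fx"],im["k1"],np.array(im["cam_to_world"]).round(3).tolist())
    np.save(n+"P.npy",cloud(im))
print(ctrl.get_obs())
E
```

```text
top 362.89843635395783 -0.05282420937433622 [[-0.007, -0.994, 0.105, 0.51], [-1.0, 0.005, -0.019, 0.028], [0.018, -0.105, -0.994, 0.838], [0.0, 0.0, 0.0, 1.0]]
scene 484.8456206892886 0.04391233358776759 [[0.905, 0.338, -0.259, 0.815], [0.425, -0.733, 0.53, -0.424], [-0.011, -0.59, -0.807, 0.784], [0.0, 0.0, 0.0, 1.0]]
{'t': 0.1, 'q': array([ 1.21198682e+00,  5.33070607e-02,  1.61415132e+00,  9.92073652e-06,
        1.47596993e+00, -1.18980736e-01]), 'dq': array([ 0.00093125, -0.00161391, -0.00424996,  0.00179332, -0.00244373,
        0.00031119]), 'effort': array([ 2.86731074e-04, -3.94900596e+01, -3.71364713e+01, -1.29167311e-04,
        3.85712789e-03,  9.12400422e-08]), 'tool_pos': array([0.14824998, 0.60659424, 0.23017909]), 'tool_rot': array([-3.75768184e-01, -3.11859031e+00,  2.79749161e-03]), 'contact_force': array([0.2547441 , 0.99048951, 0.31711811]), 'wrist_torque': array([0.02624776, 0.02595375, 0.00019826]), 'grip_force': 0.0, 'opening': 0.08554483148183403}
```

View pics/top0.png

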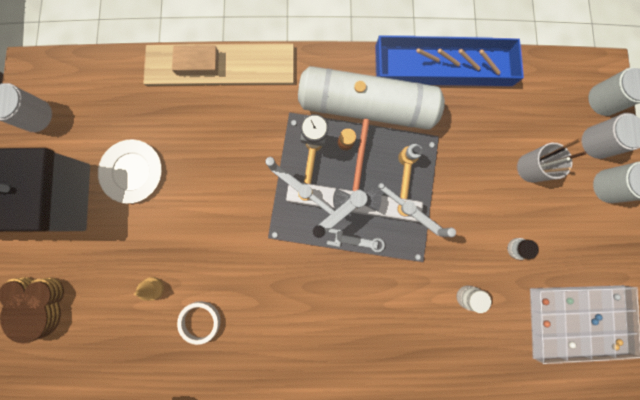

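View pics/scene0.png

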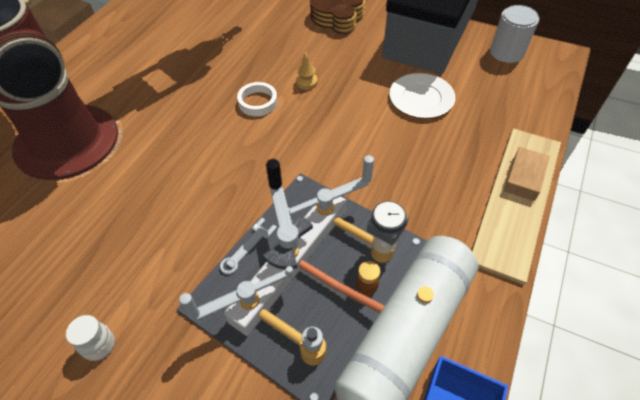

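The dial is at top pixel (315,128), on the left outlet. The supply post is at about (319,231), the left post at (270,162) and the right post at (450,233).

```bash
python3 - <<'E'
from h import *
P=np.load("topP.npy")
for n,(u,v),zl in(("sup",(319,231),(.155,.175)),("left",(270,162),(.135,.155)),("right",(450,233),(.135,.155)),("dial",(315,128),(.128,.14))):
    r=16; Q=P[v-r:v+r,u-r:u+r].reshape(-1,3); m=(Q[:,2]>zl[0])&(Q[:,2]<zl[1]); Q=Q[m]
    print(n,m.sum(),Q.mean(0).round(4),((Q.max(0)+Q.min(0))/2).round(4),np.ptp(Q,axis=0).round(3) )
# base plate corners: dark region at z 0.008
im=ctrl.get_image("top"); f=im["frame"].astype(int)
m=((f.max(2)<95)&(np.ptp(f,axis=2)<25)&(abs(P[...,2]-.008)<.012)).astype(np.uint8)
m[:, :240]=0; m[:,460:]=0; m[:90]=0; m[280:]=0
Q=P[m>0][:,:2]; r=cv2.minAreaRect((Q*1000).astype(np.float32)); print(r)
S=np.load("sceneP.npy")
for n,(u,v),zl in(("sup",(273,165),(.155,.175)),("left",(369,160),(.135,.155)),("dial",(389,215),(.128,.14)),("right",(186,299),(.135,.155))):
    r=10; Q=S[v-r:v+r,u-r:u+r].reshape(-1,3); m=(Q[:,2]>zl[0])&(Q[:,2]<zl[1]); Q=Q[m]
    print(n,m.sum(),Q.mean(0).round(4),((Q.max(0)+Q.min(0))/2).round(4),np.ptp(Q,axis=0).round(3))
E
```

```text
sup 127 [0.5158 0.0149 0.1654] [0.5162 0.0142 0.1657] [0.022 0.022 0.007]
left 70 [0.6516 0.1084 0.1437] [0.652  0.1081 0.1415] [0.016 0.015 0.011]
right 75 [ 0.5121 -0.2402  0.1435] [ 0.5122 -0.2411  0.142 ] [0.016 0.017 0.011]
dial 589 [0.7225 0.022  0.133 ] [0.7233 0.022  0.1325] [0.056 0.052 0.009]
((625.249755859375, -83.49015808105469), (334.74365234375, 289.9872741699219), 80.85874938964844)
sup 162 [0.5178 0.0106 0.1638] [0.5162 0.0129 0.1622] [0.023 0.025 0.013]
left 92 [0.6531 0.1045 0.1426] [0.6525 0.1065 0.1411] [0.017 0.018 0.011]
dial 398 [0.7237 0.019  0.1335] [0.7233 0.0194 0.1341] [0.041 0.046 0.007]
right 138 [ 0.5154 -0.2446  0.1428] [ 0.5141 -0.244   0.1411] [0.017 0.017 0.011]
```

```bash
cat > plan.py <<'E'
from h import *
from scipy.spatial.transform import Rotation as R
pol=lambda c,r,d: np.array(c)+r*np.array([np.cos(np.radians(d)),np.sin(np.radians(d))])
B=np.array([pol((0,0),.105,135),pol((0,.11),.085,60),pol((0,-.11),.085,240),(.125,.11)])
W=np.array([(.5165,.0135),(.6523,.1073),(.5135,-.2425),(.7233,.0207)])
b=B-B.mean(0); w=W-W.mean(0)
yaw=np.arctan2((b[:,0]*w[:,1]-b[:,1]*w[:,0]).sum(),(b*w).sum())
M=np.array([[np.cos(yaw),-np.sin(yaw)],[np.sin(yaw),np.cos(yaw)]]); O=W.mean(0)-M@B.mean(0)
def to(p,yawdeg=None):  # remaining shift in tool axes (cm) and turn of tool y to world yaw (deg, mod 180)
    o=ctrl.get_obs(); Rt=R.from_rotvec(o["tool_rot"]).as_matrix()
    d=Rt.T@(np.array(p)-o["tool_pos"])*100
    t=None
    if yawdeg is not None:
        t=-((yawdeg-np.degrees(np.arctan2(Rt[1,1],Rt[0,1]))+90)%180-90)
    print("shift cm",d.round(2),"turn",t); return d,t
E
python3 - <<'E'
from plan import *
y=np.degrees(yaw); print(y,O,((B@M.T+O-W)*1000).round(1))
s=M@B[0]+O; l=M@B[1]+O; print(s,l)
to((*s,.231),135+y+90)
E
```

```text
-8.484510137801797 [ 0.5820544  -0.06893537] [[ 3.1  2. ]
 [-1.1 -0.9]
 [-0.6 -1.8]
 [-1.4  0.7]]
[0.51957519 0.01545272] [0.65117978 0.10639677]
shift cm [-50.11 -48.61   0.  ] turn 39.742496193523266
```

Request:
{"op": "send_rows", "data": {
  "rows": [
    [8.5,[-4.2,-4.05,0],0],
    [8.5,[-4.2,-4.05,0],0],
    [8.5,[-4.2,-4.05,0],0],
    [8.5,[-4.2,-4.05,0],0],
    [8.5,[-4.2,-4.05,0],0],
    [8.5,[-4.2,-4.05,0],0],
    [8.5,[-4.2,-4.05,0],0],
    [8.5,[-4.2,-4.05,0],0],
    [8.5,[-4.2,-4.05,0],0],
    [8.5,[-4.2,-4.05,0],0]
  ],
  "newtons": 40
}}

```text
t: 1.4
tool_pos: [0.4608, 0.1121, 0.2312]
tool_rot: [0.376, 3.119, 0.0]
contact_force: [0.5, 0.8, -0.5]
opening: 0.0849
grip_force: 0.0
```

Request:
{"op": "send_rows", "data": {
  "rows": [
    [8.5,[0,0,0],10],
    [8.5,[0,0,0],10],
    [8.5,[0,0,0],10],
    [8.5,[0,0,0],9.7],
    [8.5,[0,0,0],0]
  ]
}}

```text
t: 2.02
tool_pos: [0.46, 0.1139, 0.231]
tool_rot: [-1.41, -2.807, 0.001]
contact_force: [-0.6, -0.8, 0.0]
opening: 0.0851
grip_force: 0.0
```

```bash
python3 - <<'E'
from plan import *
y=np.degrees(yaw)
to((.5175,.0145,.123),135+y+90); print(ctrl.get_obs()["q"].round(2))
E
```

```text
shift cm [-11.41  -1.32  10.79] turn 0.1559773293033686
[ 0.09 -0.32  1.95 -0.    1.51 -0.55]
```

Request:
{"op": "send_rows", "data": {
  "rows": [
    [8.5,[-3.8,-0.44,0],0],
    [8.5,[-3.8,-0.44,0],0],
    [8.5,[-3.8,-0.44,0],0],
    [8.5,[0,0,0],0],
    [8.5,[0,0,2.7],0],
    [8.5,[0,0,2.7],0],
    [8.5,[0,0,2.7],0],
    [8.5,[0,0,2.7],0],
    [8.5,[0,0,0],0]
  ]
}}

```text
t: 3.15
tool_pos: [0.5151, 0.0155, 0.1207]
tool_rot: [-1.407, -2.803, 0.003]
contact_force: [-0.6, -0.2, 0.8]
opening: 0.0849
grip_force: 0.0
```

Request:
{"op": "send_rows", "data": {
  "rows": [
    [1.5,[0,0,0],0],
    [1.5,[0,0,0],0],
    [1.5,[0,0,0],0],
    [1.5,[0,0,0],0],
    [1.5,[0,0,0],0],
    [1.5,[0,0,0],0],
    [1.5,[0,0,0],0],
    [1.5,[0,0,0],0]
  ]
}}

```text
t: 4.15
tool_pos: [0.5179, 0.0144, 0.1244]
tool_rot: [1.412, 2.805, 0.0]
contact_force: [-2.6, -0.3, 6.2]
opening: 0.0229
grip_force: 39.1
```

```bash
python3 - <<'E'
from plan import *
y=np.degrees(yaw)
o=ctrl.get_obs(); v=o["tool_pos"][:2]-O; print(np.hypot(*v),np.degrees(np.arctan2(v[1],v[0])),135+y)
print(R.from_rotvec(o["tool_rot"]).as_matrix().round(3))
# equal rows: 9 deg steps over 86
st=9*np.pi/180; print("chord cm",10.5*2*np.sin(st/2))
im=ctrl.get_image("scene"); save(im,"scene1.png")
E
```

```text
0.10516475115451268 127.60368209438624 126.51548986219821
[[-0.596  0.803  0.001]
 [ 0.803  0.596 -0.   ]
 [-0.001  0.    -1.   ]]
chord cm 1.6476410102847439
```

View pics/scene1.png

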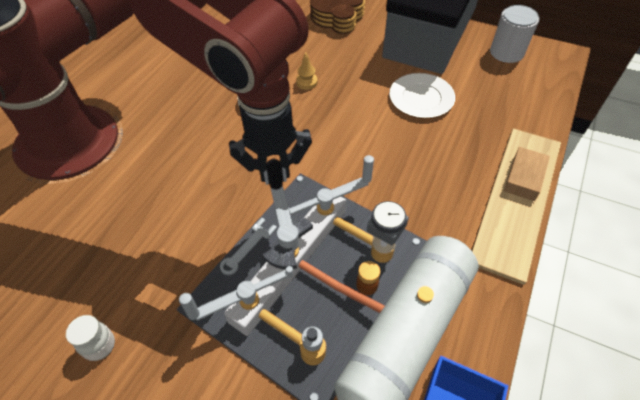

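The fingers grip the supply post at about (277,165). The opening of 23 mm matches the 24 mm post. Next I swing it along its arc.

Request:
{"op": "send_rows", "data": {
  "rows": [
    [1.5,[-0.03,-0.73,0],-4],
    [1.5,[-0.06,-1.1,0],-6],
    [1.5,[-0.1,-1.46,0],-8],
    [1.5,[-0.1,-1.46,0],-8],
    [1.5,[-0.1,-1.46,0],-8],
    [1.5,[-0.06,-1.1,0],-6],
    [1.5,[0,0,0],0]
  ]
}}

```text
t: 5.08
tool_pos: [0.4808, -0.0469, 0.1245]
tool_rot: [0.367, 3.111, -0.002]
contact_force: [10.6, -3.3, -3.1]
opening: 0.023
grip_force: 39.6
```

```bash
cat > chk.py <<'E'
import sys
from plan import *
C=O if sys.argv[1]=="s" else M@np.array([0,.11])+O
y=np.degrees(yaw); a0,r=(135,.105) if sys.argv[1]=="s" else (60,.085)
o=ctrl.get_obs(); v=o["tool_pos"][:2]-C; a=np.degrees(np.arctan2(v[1],v[0]))-y
Y=R.from_rotvec(o["tool_rot"]).as_matrix()[:,1]
a%=360; print("t",o["t"],"r",np.hypot(*v),"swing deg",a-a0,"tooly-radial",(np.degrees(np.arctan2(Y[1],Y[0]))-a-y)%360,"F",o["contact_force"].round(1),o["opening"],o["grip_force"])
E
python3 chk.py s
```

```text
t 5.075 r 0.10359455115456447 swing deg 41.21150272326426 tooly-radial 268.83281638836024 F [10.6 -3.3 -3.1] 0.022998105819713385 39.57391619682312
```

Request:
{"op": "send_rows", "data": {
  "rows": [
    [1.5,[-0.13,-0.73,0],-4],
    [1.5,[-0.16,-1.46,0],-8],
    [1.5,[-0.1,-1.46,0],-8],
    [1.5,[-0.1,-1.46,0],-8],
    [1.5,[-0.1,-1.46,0],-8],
    [1.5,[-0.06,-1.1,0],-6],
    [1.5,[-0.03,-0.5,0],-3],
    [1.5,[0,0,0],0]
  ]
}}

```text
t: 6.08
tool_pos: [0.4946, -0.121, 0.1243]
tool_rot: [-0.85, 3.016, 0.011]
contact_force: [6.1, 14.6, 3.8]
opening: 0.0233
grip_force: 40.5
```

```bash
python3 chk.py s
```

```text
t 6.075 r 0.10181297364565475 swing deg 84.23140579989558 tooly-radial 270.7246420793447 F [ 6.1 14.6  3.8] 0.02332890332872379 40.531155467033386
```

Request:
{"op": "send_rows", "data": {
  "rows": [
    [1.5,[0,-0.3,0],-1],
    [1.5,[0,-0.2,0],0],
    [1.5,[0,0,0],0]
  ]
}}

```text
t: 6.45
tool_pos: [0.4948, -0.121, 0.1242]
tool_rot: [-0.88, 3.011, 0.027]
contact_force: [-5.0, 30.4, 13.1]
opening: 0.0233
grip_force: 44.1
```

```bash
python3 chk.py s
```

```text
t 6.45 r 0.10156618951674062 swing deg 84.29646465306834 tooly-radial 271.76190610085234 F [-5.  30.4 13.1] 0.02330764540237413 44.060841500759125
```

The force rose to 30 N with no movement, so the lever is at its end stop. I'll release and lift.

Request:
{"op": "send_rows", "data": {
  "rows": [
    [8.5,[0,0,0],0],
    [8.5,[0,0,0],0],
    [8.5,[0,0,0],0],
    [8.5,[0,0,0],0],
    [8.5,[0,0,0],0],
    [8.5,[0,0,-3],0],
    [8.5,[0,0,-4],0],
    [8.5,[0,0,-4],0],
    [8.5,[0,0,0],0]
  ]
}}

```text
t: 7.58
tool_pos: [0.4968, -0.1298, 0.238]
tool_rot: [-0.879, 3.01, -0.008]
contact_force: [0.1, 0.1, 0.2]
opening: 0.085
grip_force: 0.0
```

```bash
python3 - <<'E'
from plan import *
y=np.degrees(yaw)
to((.652,.107,.235),60+y+90); print(ctrl.get_obs()["q"].round(2))
E
```

```text
shift cm [-25.82  11.61   0.34] turn -18.965185042828793
[-0.4  -0.23  1.87 -0.    1.5  -2.54]
```

Request:
{"op": "send_rows", "data": {
  "rows": [
    [8.5,[-4.3,1.93,0],0],
    [8.5,[-4.3,1.93,0],0],
    [8.5,[-4.3,1.93,0],0],
    [8.5,[-4.3,1.93,0],0],
    [8.5,[-4.3,1.93,0],0],
    [8.5,[-4.3,1.93,0],0],
    [8.5,[0,0,0],10],
    [8.5,[0,0,0],10],
    [8.5,[0,0,0],10],
    [8.5,[0,0,0],10]
  ]
}}

```text
t: 8.82
tool_pos: [0.6493, 0.1076, 0.2315]
tool_rot: [-0.213, -3.132, 0.0]
contact_force: [-0.1, 0.6, -0.4]
opening: 0.0849
grip_force: 0.0
```

Request:
{"op": "send_rows", "data": {
  "rows": [
    [8.5,[0,0,0],10],
    [8.5,[0,0,0],10],
    [8.5,[0,0,0],10],
    [8.5,[0,0,0],10],
    [8.5,[0,0,0],10],
    [8.5,[0,0,0],10],
    [8.5,[0,0,0],10],
    [8.5,[0,0,0],10],
    [8.5,[0,0,0],10],
    [8.5,[0,0,0],10]
  ]
}}

```text
t: 10.07
tool_pos: [0.6493, 0.1074, 0.2315]
tool_rot: [-2.537, -1.851, 0.003]
contact_force: [-0.4, 0.9, -0.6]
opening: 0.0852
grip_force: 0.0
```

Request:
{"op": "send_rows", "data": {
  "rows": [
    [8.5,[0,0,0],10],
    [8.5,[0,0,0],10],
    [8.5,[0,0,0],0]
  ]
}}

```text
t: 10.45
tool_pos: [0.6494, 0.1075, 0.2318]
tool_rot: [-2.815, -1.393, 0.003]
contact_force: [-0.9, 0.0, -0.6]
opening: 0.085
grip_force: 0.0
```

```bash
python3 - <<'E'
from plan import *
y=np.degrees(yaw)
to((.652,.107,.104),60+y+90); print(ctrl.get_obs()["q"].round(2))
im=ctrl.get_image("scene"); save(im,"scene2.png")
P=cloud(im); m=(P[...,2]>.155)&(P[...,2]<.17)&(im["frame"].max(2)<70)&(abs(P[...,0]-.5)<.1)&(P[...,1]<.03); print(m.sum(),P[m].mean(0) if m.any() else 0)
E
```

```text
shift cm [ 0.14  0.26 12.78] turn 1.151855809366566
[ 0.05  0.13  1.53 -0.    1.48  0.7 ]
176 [ 0.49628004 -0.12588705  0.16407749]
```

View pics/scene2.png

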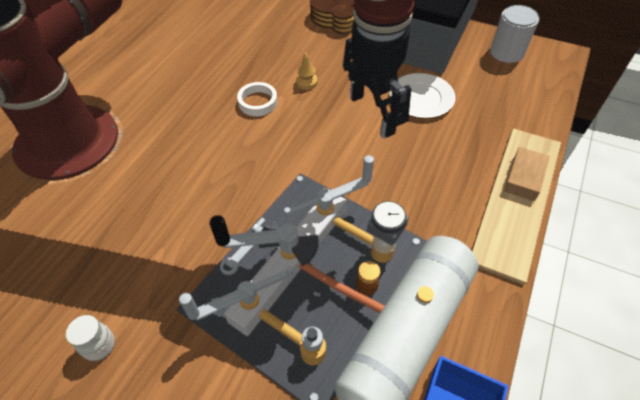

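The supply lever is fully over, with its post at (220,231). The tool is above the left post at (369,165).

Request:
{"op": "send_rows", "data": {
  "rows": [
    [6.0,[0.14,0.26,0],1],
    [6.0,[0,0,0],0],
    [6.0,[0,0,3.2],0],
    [6.0,[0,0,3.2],0],
    [6.0,[0,0,3.2],0],
    [6.0,[0,0,3.1],0],
    [6.0,[0,0,0],0]
  ]
}}

```text
t: 11.38
tool_pos: [0.6504, 0.107, 0.1027]
tool_rot: [-2.826, -1.366, 0.01]
contact_force: [-0.3, 0.1, 0.5]
opening: 0.06
grip_force: 0.0
```

Request:
{"op": "send_rows", "data": {
  "rows": [
    [1,[0,0,0],0],
    [1,[0,0,0],0],
    [1,[0,0,0],0],
    [1,[0,0,0],0],
    [1,[0,0,0],0],
    [1,[0,0,0],0],
    [1,[0,0,0],0]
  ]
}}

```text
t: 12.25
tool_pos: [0.6538, 0.1076, 0.1087]
tool_rot: [2.828, 1.366, 0.005]
contact_force: [-1.5, 1.4, 5.4]
opening: 0.0173
grip_force: 39.0
```

```bash
python3 chk.py l
```

```text
t 12.25 r 0.0876175877545632 swing deg -0.8472513979930696 tooly-radial 270.8978581944739 F [-1.5  1.4  5.4] 0.017286508887072227 38.964194655418396
```

Request:
{"op": "send_rows", "data": {
  "rows": [
    [1,[-0.02,-0.6,0],-4],
    [1,[-0.08,-1.18,0],-8],
    [1,[-0.08,-1.18,0],-8],
    [1,[-0.08,-1.18,0],-8],
    [1,[-0.08,-1.18,0],-8],
    [1,[-0.05,-0.89,0],-6],
    [1,[-0.02,-0.6,0],-4],
    [1,[0,0,0],0]
  ]
}}

```text
t: 13.25
tool_pos: [0.5904, 0.1262, 0.1087]
tool_rot: [2.068, 2.362, 0.009]
contact_force: [1.6, 5.5, 3.7]
opening: 0.0171
grip_force: 39.7
```

```bash
python3 chk.py l
```

```text
t 13.25 r 0.08666850071462072 swing deg 43.68510833814385 tooly-radial 272.38085661242735 F [1.6 5.5 3.7] 0.01710698443303328 39.677878618240356
```

Request:
{"op": "send_rows", "data": {
  "rows": [
    [1,[-0.05,-0.3,0],-1],
    [1,[-0.02,-0.3,0],0],
    [1,[0,-0.1,0],0],
    [1,[0,0,0],0]
  ]
}}

```text
t: 13.75
tool_pos: [0.5902, 0.1258, 0.109]
tool_rot: [2.041, 2.371, 0.031]
contact_force: [29.4, 10.5, -11.6]
opening: 0.017
grip_force: 42.7
```

```bash
python3 chk.py l
```

```text
t 13.75 r 0.0863138826002802 swing deg 43.85948790756706 tooly-radial 273.15346670828677 F [ 29.4  10.5 -11.6] 0.016976837168535333 42.71985411643982
```

The force is again at 29 N with no movement, so this lever is at its end stop too. I'll release, lift and verify.

Request:
{"op": "send_rows", "data": {
  "rows": [
    [6,[0,0,0],0],
    [6,[0,0,0],0],
    [6,[0,0,0],0],
    [6,[0,0,0],0],
    [6,[0,0,-3],0],
    [6,[0,0,-4],0],
    [6,[0,0,-5],0],
    [6,[0,0,-3],0],
    [6,[0,0,0],0]
  ]
}}

```text
t: 14.88
tool_pos: [0.5835, 0.1233, 0.2602]
tool_rot: [2.046, 2.377, 0.007]
contact_force: [-0.3, -0.6, -0.1]
opening: 0.06
grip_force: 0.0
```

```bash
python3 - <<'E'
from plan import *
im=ctrl.get_image("scene"); save(im,"scene3.png"); P=cloud(im)
o=ctrl.get_obs(); print(o["tool_pos"],o["contact_force"])
C=M@np.array([0,.11])+O
for n,zl,c,C_,r in(("left",(.13,.15),pol(C,.085,106+np.degrees(yaw)),C,.085),("right",(.13,.15),W[2],M@np.array([0,-.11])+O,.085),("sup",(.15,.17),pol(O,.105,221+np.degrees(yaw)),O,.105)):
    m=(P[...,2]>zl[0])&(P[...,2]<zl[1])&(np.hypot(P[...,0]-c[0],P[...,1]-c[1])<.03)
    if m.any():
        q=P[m]; q=((q.max(0)+q.min(0))/2)[:2]; v=q-C_; print(n,m.sum(),q.round(3),"expect",c.round(3),"angle",(np.degrees(np.arctan2(*v[::-1])-yaw)%360).round(1))
E
```

```text
[0.5823267  0.12317993 0.25738302] [ 0.34825103 -0.10621181 -0.18993023]
left 104 [0.591 0.124] expect [0.587 0.124] angle 103.4
right 159 [ 0.514 -0.244] expect [ 0.514 -0.242] angle 240.5
sup 233 [ 0.494 -0.123] expect [ 0.494 -0.125] angle 220.2
```

View pics/scene3.png

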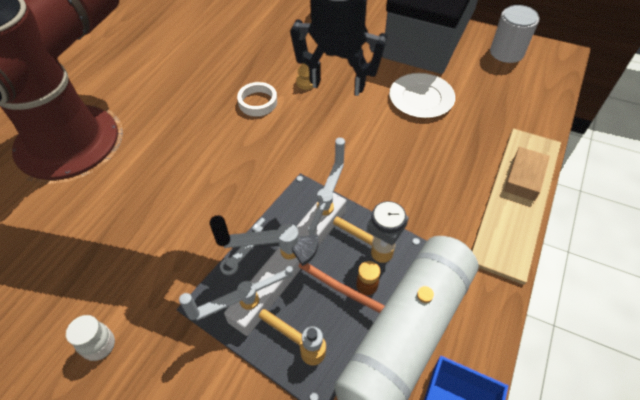

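```bash
python3 -c "
from station import ctrl
print(ctrl.finish_job())"
```

```text
the job is handed in; nothing more can be done
None
```

The job is handed in at about 15 s of the 42 s allowed: the supply lever was swung to its end stop first, then the left outlet's lever (the one with the dial filter) to its stop. The right outlet's lever is still shut, and the gripper is clear of everything.

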